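Open the mould clamp to the mark and hold it

ROBOT

A 7-joint arm with a two-finger parallel gripper is mounted at the origin on a cart in front of the work surface, level with it; the furniture and walls round the work are solid. World frame = base frame: x ahead of the robot, y to its left, z up, the work surface at z = 0. Lengths are in m, angles in degrees, forces in N, time in s.
With the tool pointing down it reaches from about 0.4 to 0.85 m from the base axis. Payload 6.9 kg.
Tool frame: the origin (TCP) lies at the centre of the arm's flange, where the gripper is bolted on; the fingertips stand 173 mm ahead of it and the grasp point (between the pads) lies 155 mm ahead of it; z points along the fingers, x is the direction in which the jaws open and shut, and the axes are right-handed (so a half turn about z gives the same grasp; the last joint's range is limited). The gripper opens to 85 mm and grips with 20 to 120 N. Pads are 22 mm wide; open, the fingers measure 114 mm over their backs; the gripper's body (76 mm by 85 mm) begins 54 mm behind the grasp point. The pads swing forward as they close: fully open they stand 13 mm farther back than shut.
Start: joints at [6.045, 29.078, -13.613, 85.955, 7.202, 65.827, -8.869], TCP at [0.625, -0, 0.405] pointing down, gripper open.
Joint ranges: [-176.47, 176.47], [-13.61, 117.27], [-81.72, 77.17], [0.22, 143.17], [-87.28, 267.28], [10, 112.55], [-165.47, 165.47]. Speed limits (degrees/s): [136.94, 136.94, 180, 180, 180, 180, 180].

INTERFACE

Orientations are given as [roll, pitch, yaw] about the fixed x, y, z axes, in that order (R = Rz(yaw) Ry(pitch) Rx(roll)).
In Python, from rig import * gives the robot as it stands.
- The arm moves only by the tool move_arm, never from a script. Its argument "rows" is a list of rows, each an object with "slide": the shift along the world's x, y, z in cm, a list of three; "delta_rot": the turn, a rotation vector about the world's x, y, z in degrees, a list of three. A call has 1 to 12 rows; each row shifts and turns the commanded pose from where the row before left it; what a row does not reach is not made up. A row lasts 1/12 s, in which the tool goes at most 41.7 mm and 7.16 degrees, less where a joint would pass 70% of its speed; a pose out of reach is approached as far as the arm can. A call with a gripper value outside its range is refused whole. "claw" is the closure, from 0 (fully open) to 1 (shut), set as the call begins (left out, the last holds). The fingers move at their own pace and stop on an object; "force" is the grip in N (left out, the last holds). Time passes only in rows, so rows that do not move let the fingers close. It gives the time, the measured TCP pose, the force and the opening at its end, in the units of the state.
- sense(): the state, without advancing time (a new reading comes with each control period).
- read_camera(name): name is "scene" or "side" or "wrist"; returns a dict with "frame" (400x640x3 uint8, blue, green, red), "z_map" (400x640 float32, m along the optical axis (not along the pixel's ray), 0 where there is no reading), "vertical_fov" (degrees; the focal length in pixels is half the picture's height over the tangent of half this angle, whatever the lens; pixels are square), "cx", "cy" (the principal point, pixels), "R" (3x3) and "t" (3): a world point X has camera coordinates R X + t. Camera axes: x right, y down, z forward; pixel columns grow to the right and rows downward; lengths in m; the calibration is good to about 2 mm. A picture is of the moment at which its call begins.
- job_done(): hands the job in, once; it reports no verdict.
Trained networks look in a picture, given as the dict that the camera call returned (one of the last four; its "shot" number tells which), for a name from the list of things; names that differ only in an ending like _2 or _b are one class to them, and where a whole thing is asked for, a point or a joint stands for the part that bears it (a point fixed in the world has none). Each returns a list of dicts, best first, with "p" (0 to 1); they miss things now and then, are a little off and sometimes report something else, mostly with a low value. They report only what shows in the picture. A call takes as long as a camera call.
- look_for(thing, picture): "box" ([left, top, width, height] in pixels, round what is visible of it).
- regions_of(thing, picture): "pixels" (400x640 bool, what is visible of it) and "box" ([left, top, width, height] in pixels, round what is visible of it).
The state is a dict: "t": time; "joints": joint angles; "joint_velocities": joint speeds; "effort": joint torques, N m; "tcp_pos": TCP position; "ee_rot": TCP orientation; "wrist_force": force on the tool from outside, world axes, zero at the start; "wrist_torque": the same for the moment, N m; "grip_width": opening from 0.0 (shut) to 1.0 (fully open).
Only numpy, scipy, OpenCV 4.12 (cv2) and the standard library are available. Lean on these libraries where they do the work, as an engineer would, in place of code of your own. Each camera call takes 0.05 s, during which the arm holds its last target.

TASK

Open the spring-loaded mould clamp so that a colleague can take the mould out: set the loose pull handle over the T-shaped head on top of the clamp's rod, push it down, give it a quarter turn so that it locks under the head, then pull it straight up until the clamp's pointer is level with the mark clip on the gauge post. Finish while still gripping the handle and holding the pointer at the mark: do not let go or put anything down. Leave the other things on the table where they are.

Things in the scene. Friction and masses are not known exactly. Their poses are not given: they have to be found in the camera images.
- handle_grip (a point): Centre of the black wing grip of the loose pull handle, 64 mm above its underside. Handle: upright on the table left or right of the clamp, 84 mm tall, about 0.18 kg; z up, x along the wing AND the slot in its foot; half a turn round it is the same. Wing: 46 mm long (x), 16 mm thick (y), from 42 to 84 mm above the underside; pinch it across y from above.
- handle: The same handle; origin at the middle of its underside, same axes. Below the wing a steel stirrup, 52 mm (x) by 46 mm (y): top plate at 34 to 42 mm, two end walls 40 mm apart inside (x), open at both y sides, foot plate 6 mm thick with a slot through it 34 mm long (x) and 15 mm wide (y).
- rod_head (a point): Middle of the underside of the T-head on the clamp's upright rod (rod 10 mm thick, does not turn). x along the T-bar, z up. Bar 28 mm long (x), 9 mm wide, 10 mm high, rounded top. At rest 193 mm above the table and 18 mm above the guide bush's flat top, where the pushed-down handle's foot lands (handle_grip then 46 mm above this point). Rises with hold_down.
- hold_down (a joint): Lift of rod, crossbar and pressure disc: 0 = sprung down on the mould, grows upward, stop at 0.044 m. Pull 9 N at first, +150 N per m; falls back if released. The bar enters the slot when both x axes are parallel. Turned across it (either way), the pulled handle slips up 12 mm, its foot then bears on the bar (handle_grip 58 mm above rod_head) and lifts the rod.
- pointer (a point): Tip of the small dark pointer (3 mm thick) at the left (+y) end of the clamp's crossbar, half-way up its thickness. 92 mm above the table at rest; rises with hold_down.
- mark_line (a point): Middle of the mark: a black clip 12 mm high, with a thin steel tongue half-way up its front, on the square gauge post beside the pointer. Fixed during the run, 22 to 36 mm above the pointer's rest height. The pointer is at the mark when both points have the same height.
- clamp: The fixed mould clamp: aluminium base 120 mm (x) by 190 mm (y), a mould standing on it, two columns 116 mm apart along y, a bridge with its top at 159 mm, guide bush 28 mm across up to 175 mm. Origin on the table under the rod; gauge post (to 150 mm) 92 mm from it along +y. x parallel to that of rod_head.
- cup: Bystander: empty steel cup, 64 mm across, 71 mm tall; origin at its underside. It stands left or right of the clamp, where the handle does not.
- mould_c: Bystander: silicone mould, 68 mm across, 86 mm tall, standing loose behind the clamp on the left; origin at its underside.
- lid: Bystander: domed glass lid 236 mm across, 80 mm high with its black knob, back left; origin at its underside.
- side_pliers: Bystander: pliers 172x54x12 mm lying in front of the clamp; origin near the middle, at the underside.
- probe: Bystander: thermometer 203 mm long, 16 mm high, lying to the right of the clamp; origin near the middle, at the underside.

How it is judged (in metres and radians):
On the way, in this order (a step that is already met when the one before it is completed fails the run):
1. the handle is over the T-head, slot in line with the bar, head inside the stirrup (horizontal distance between handle_grip and rod_head below 0.007 m and z of handle_grip in the frame of rod_head between 0.038 and 0.066 m and angle between handle_grip's own z axis and vertical below 0.2 rad and angle between the x axis of handle_grip and the x axis of rod_head, either way round below 0.4 rad), for 0.05 s.
2. the handle is turned across the bar (locked) (horizontal distance between handle_grip and rod_head below 0.007 m and z of handle_grip in the frame of rod_head between 0.038 and 0.066 m and angle between handle_grip's own z axis and vertical below 0.2 rad and angle between the x axis of handle_grip and the x axis of rod_head, either way round above 1 rad), for 0.1 s.
At the end, for the whole second after the job is handed in: Handle locked on the T-head (over 57 degrees across the bar, upright, within 7 mm of the rod axis), still gripped and carrying the rod (over 5 N); pointer at rest within 4 mm of the mark's height; the robot touches no part of the clamp itself (all of step 2 and z of pointer in the frame of mark_line between -0.004 and 0.004 m and velocity of joint hold_down between -0.01 and 0.01 m/s and contact force between the fingers and handle above 2 N and contact force between handle and clamp above 5 N and contact force between each of the arm, the fingers and clamp below 0.5 N); the arm keeps its last pose, push and grip.
It fails at once if a bystander is moved more than 3 cm (distance of any of cup, mould_c, lid, side_pliers, probe from where it was at the start of the episode above 0.03 m).
It fails at once if the cup or the mould is tipped over (angle between any of cup, mould_c's own z axis and vertical above 0.5 rad).
It also fails if it takes over 48 s, if anything falls off the work surface, if the arm or the gripper's body presses on something with over 40 N, if the wrist force passes 120 N, or if a joint passes its speed limit or range.

## Working session

There is one attempt and no reset: what is moved stays moved. The work goes in short steps, Python scripts to look and compute and a tool call to move; the robot and the scene stay as the last step left them, time stands still between calls to the robot, and variables do not carry over. Pictures are saved under pics/ and viewed, and the job is handed in when it is done.

Besides the shell and the picture viewer there is one more tool, called after "Emit:" as name(argument=value, ...) on one line, values as JSON. move_arm: Moves the arm, as the interface text tells. Its arguments: {"type":"object","properties":{"rows":{"type":"array"},"claw":{"type":"number"},"force":{"type":"number"}},"required":["rows"]}

```bash
mkdir -p pics
cat > h.py <<'E'
from rig import *
import numpy as np, cv2
def foc(c): return 200/np.tan(np.radians(c["vertical_fov"])/2)
def pts(c,mask=None):
    z=c["z_map"]; f=foc(c)
    m=(z>0) if mask is None else (mask&(z>0))
    v,u=np.nonzero(m); d=z[v,u]
    P=np.c_[(u-c["cx"])/f*d,(v-c["cy"])/f*d,d]
    return (P-c["t"])@c["R"],u,v
def proj(c,X):
    p=c["R"]@np.array(X)+c["t"]; f=foc(c); return p[0]/p[2]*f+c["cx"],p[1]/p[2]*f+c["cy"]
E
python3 - <<'E'
from h import *
s=sense(); print(s)
for n in ["scene","side","wrist"]:
    c=read_camera(n); cv2.imwrite(f"pics/{n}0.png",c["frame"]); print(n,c["vertical_fov"],c["cx"],c["cy"],"cam at",-np.array(c["R"]).T@c["t"])
    for t in ["handle","clamp","cup","mark_line","pointer","rod_head","handle_grip"]:
        try:
            r=regions_of(t,c)
        except Exception as e: print(t,e); continue
        for q in r[:2]:
            P,u,v=pts(c,q["pixels"]); print(n,t,round(q["p"],2),q["box"],np.median(P,0).round(3) if len(P) else None, P.min(0).round(3) if len(P) else None, P.max(0).round(3) if len(P) else None)
E
```

```text
{'t': 0.0, 'joints': array([  6.04208319,  29.12490274, -13.60877365,  86.01030872,
         7.2012389 ,  65.82670526,  -8.86864718]), 'joint_velocities': array([ 0.04021017, -0.01331492,  0.00209229, -0.04137499, -0.06422446,
       -0.01038465,  0.03585068]), 'effort': array([ 1.19726570e-03, -6.20588279e+01, -2.18696728e+00, -2.49655455e+01,
        1.23123583e-02,  1.21321963e-02,  2.04169703e-05]), 'tcp_pos': array([ 6.24795439e-01, -4.39536393e-05,  4.03826409e-01]), 'ee_rot': array([1.79998449e+02, 1.03190893e-01, 3.85998932e-03]), 'wrist_force': array([-0.508095  , -0.24293649, -0.2936956 ]), 'wrist_torque': array([ 0.01489463,  0.00549975, -0.05370531]), 'grip_width': 0.9959952591698753}
scene 56.594133674764215 319.3847424762771 199.42394345876997 cam at [0.76932491 0.59327479 0.95575591]
scene handle 0.97 [370.8, 257.7, 21.0, 29.1] [0.459 0.283 0.041] [ 0.404  0.23  -0.005] [0.484 0.307 0.087]
scene handle 0.58 [307.4, 304.9, 96.3, 95.1] [0.613 0.433 0.022] [ 0.488  0.308 -0.004] [0.726 0.539 0.08 ]
scene clamp 0.67 [283.4, 156.7, 48.7, 83.3] [0.562 0.003 0.012] [ 0.462 -0
[... 1403 characters left out ...]
 0.041] [ 0.419  0.239 -0.003] [0.481 0.365 0.088]
wrist 70.48436482435812 318.9572457017835 196.14666555810274 cam at [0.62497315 0.07991927 0.37372134]
wrist handle 0.43 [232.7, 118.3, 28.7, 26.8] [0.568 0.062 0.123] [0.533 0.049 0.009] [0.574 0.071 0.151]
wrist clamp 0.7 [187.8, 94.6, 130.6, 215.0] [0.563 0.005 0.068] [ 0.447 -0.142 -0.002] [0.624 0.087 0.256]
wrist mark_line 0.73 [231.7, 117.1, 29.6, 25.6] [0.567 0.062 0.123] [0.515 0.033 0.009] [0.574 0.071 0.151]
wrist pointer 0.93 [183.4, 140.1, 93.1, 132.5] [ 0.56  -0.028  0.095] [ 0.524 -0.118 -0.   ] [0.578 0.044 0.204]
wrist rod_head 0.81 [185.7, 142.0, 91.6, 132.8] [ 0.56  -0.028  0.095] [ 0.438 -0.142 -0.001] [0.579 0.052 0.261]
```

View pics/scene0.png

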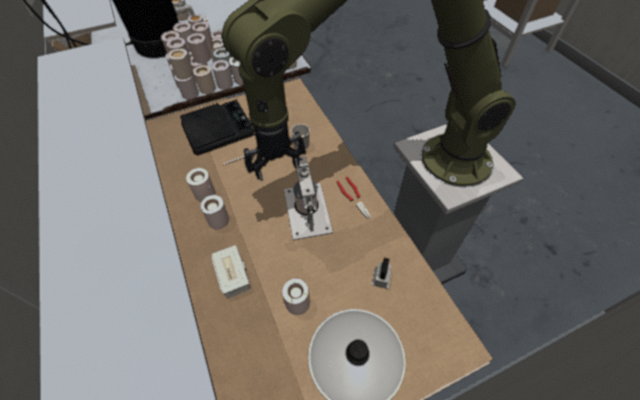

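View pics/side0.png

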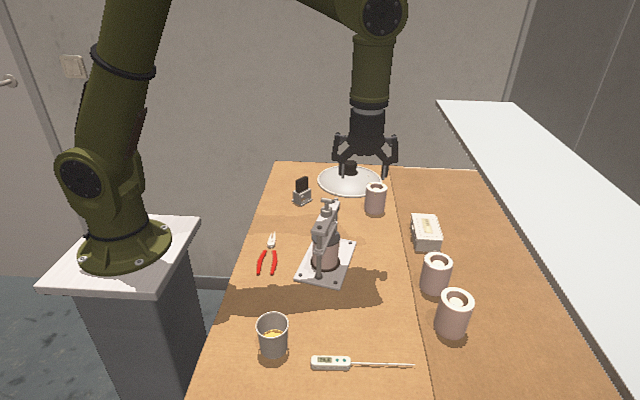

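View pics/wrist0.png

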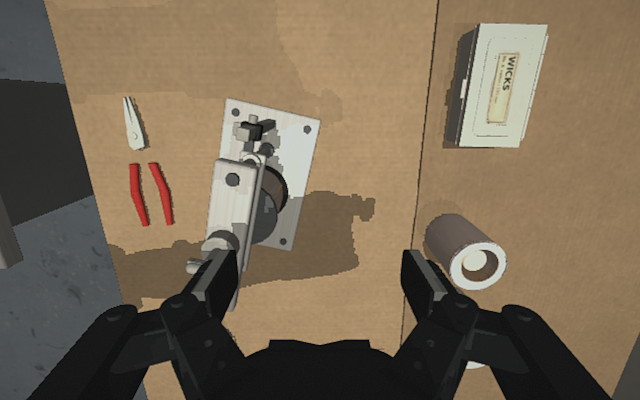

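The scene view shows the handle at about (383,270), the clamp at (308,205), the cup at (300,135) and the lid at (357,350). In the wrist view the clamp's mark clip is near (257,128). Next I'll measure the T-head, handle, clip and pointer from the depth.

Run:
```python
from h import *
for n in ["scene","side","wrist"]:
    c=read_camera(n); P,u,v=pts(c)
    print(n,"fwd",np.array(c["R"])[2].round(2),"up/right",np.array(c["R"])[0].round(2))
    def rect(Q,l):
        if len(Q)>5: r=cv2.minAreaRect(Q[:,:2].astype(np.float32)*1000); print(l,len(Q),np.round(r[0],1),np.round(r[1],1),round(r[2],1),"zmax",Q[:,2].max().round(4), "mean",Q.mean(0).round(4))
    near=(abs(P[:,0]-.54)<.12)&(abs(P[:,1]+.02)<.13)
    R=near&(abs(P[:,0]-.55)<.04)&(abs(P[:,1]+.03)<.04)
    rect(P[R&(P[:,2]>.196)&(P[:,2]<.21)],"bar")
    rect(P[R&(P[:,2]>.15)&(P[:,2]<.163)],"bridge")
    rect(P[near&(P[:,2]>.007)&(P[:,2]<.025)],"base")
    rect(P[near&(P[:,2]>.145)&(P[:,2]<.155)&(P[:,1]>.04)],"post")
    H=(abs(P[:,0]-.46)<.05)&(abs(P[:,1]-.28)<.06)
    rect(P[H&(P[:,2]>.078)&(P[:,2]<.09)],"wingtop"); rect(P[H&(P[:,2]>.048)&(P[:,2]<.09)],"wing"); rect(P[H&(P[:,2]>.03)&(P[:,2]<.046)],"plate")
    uv=[proj(c,[.55,0.02,.12]),proj(c,[.46,.28,.04])]
    for i,(x,y) in enumerate(uv):
        x,y=int(x),int(y)
        if 0<x<640 and 0<y<400:
            a=c["frame"][max(0,y-60):y+60,max(0,x-60):x+60]; cv2.imwrite(f"pics/z_{n}_{i}.png",cv2.resize(a,None,fx=5,fy=5,interpolation=cv2.INTER_CUBIC)[:600,:800])
```

```text
scene fwd [-0.23 -0.54 -0.81] up/right [-0.91  0.41 -0.01]
bar 37 [545.5 -29.8] [ 9.1 27. ] 83.0 zmax 0.2065 mean [ 0.5446 -0.0295  0.2008]
bridge 153 [546.5 -24.1] [74.9 34. ] 76.7 zmax 0.1629 mean [ 0.5505 -0.014   0.1589]
base 1286 [548.3 -16.3] [190.5 119.5] 77.1 zmax 0.025 mean [0.5566 0.0071 0.0107]
post 14 [565.9  58.7] [10.5  8.6] 86.6 zmax 0.1519 mean [0.5666 0.0589 0.1496]
wingtop 107 [452.3 274. ] [47.5 16.2] 51.6 zmax 0.0875 mean [0.4535 0.2754 0.0836]
wing 144 [452.6 274.1] [47.7 16.4] 50.7 zmax 0.0875 mean [0.4566 0.2787 0.0785]
plate 148 [452.7 274.7] [52.6 33.7] 50.1 zmax 0.0458 mean [0.4576 0.2792 0.0411]
side fwd [-0.04  0.85 -0.53] up/right [1.   0.06 0.02]
bar 47 [544.6 -35.3] [10.1 28.2] 84.2 zmax 0.2058 mean [ 0.5455 -0.0363  0.2006]
bridge 188 [546.2 -29.4] [85.1 33.6] 77.2 zmax 0.1626 mean [ 0.5483 -0.0389  0.1591]
base 1449 [519.  -13.4] [192.5 180.2] 77.1 zmax 0.025 mean [ 0.5507 -0.051   0.0114]
post 13 [566.1  55.6] [ 7.9 12.4] 2.2 zmax 0.1511 mean [0.5663 0.0557 0.1497]
wingtop 55 [453. 270.] [44.8 15.6] 50.7 zmax 0.0865 mean [0.4534 0.2687 0.0833]
wing 160 [453.5 269.8] [48.1 17.8] 48.8 zmax 0.0865 mean [0.4528 0.2656 0.07  ]
plate 89 [452. 271.] [53.5 36.5] 51.6 zmax 0.0458 mean [0.453  0.2609 0.0398]
wrist fwd [-0.   -0.31 -0.95] up/right [ 1. -0. -0.]
bar 176 [536.2 -29.3] [ 7.6 11.5] 75.5 zmax 0.2042 mean [ 0.536  -0.0281  0.2008]
bridge 1948 [545.2 -26.3] [81.8 34.2] 77.1 zmax 0.163 mean [ 0.5519 -0.0116  0.1586]
base 6329 [546.5 -18. ] [189.6 119.9] 76.8 zmax 0.0249 mean [0.5696 0.0091 0.0104]
post 188 [564.6  57.1] [10.  10.6] 77.1 zmax 0.1517 mean [0.5651 0.0573 0.1495]
```

View pics/z_wrist_0.png

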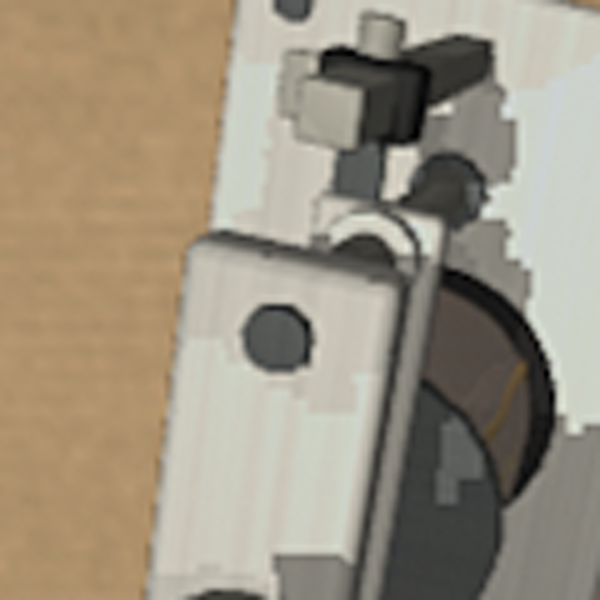

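View pics/z_scene_0.png

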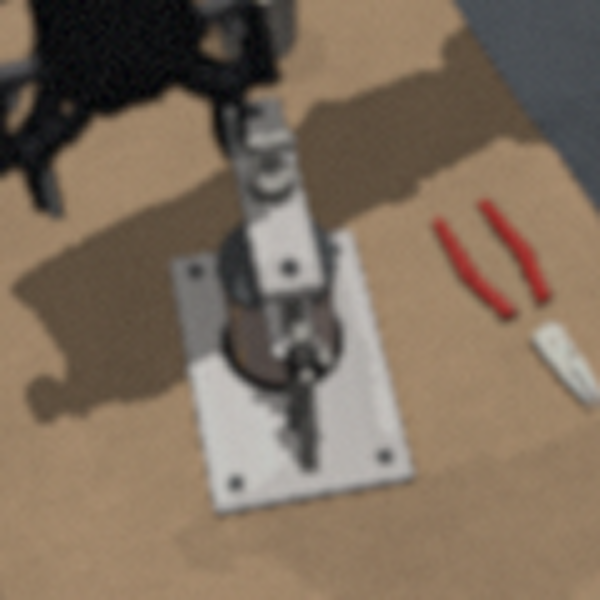

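View pics/z_scene_1.png

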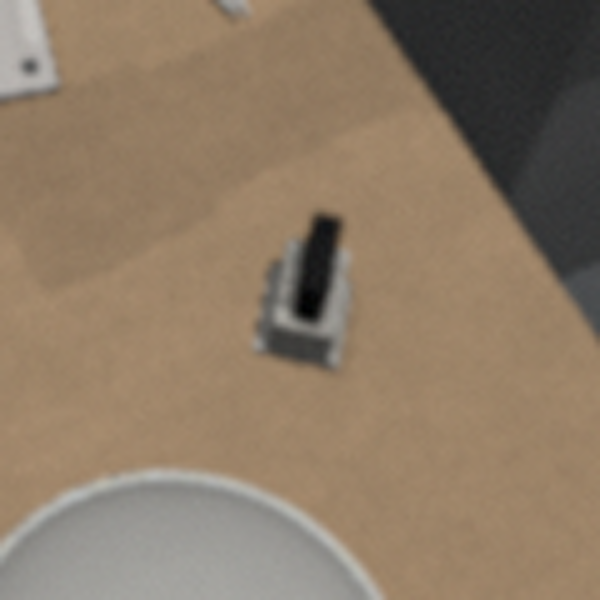

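View pics/z_side_0.png

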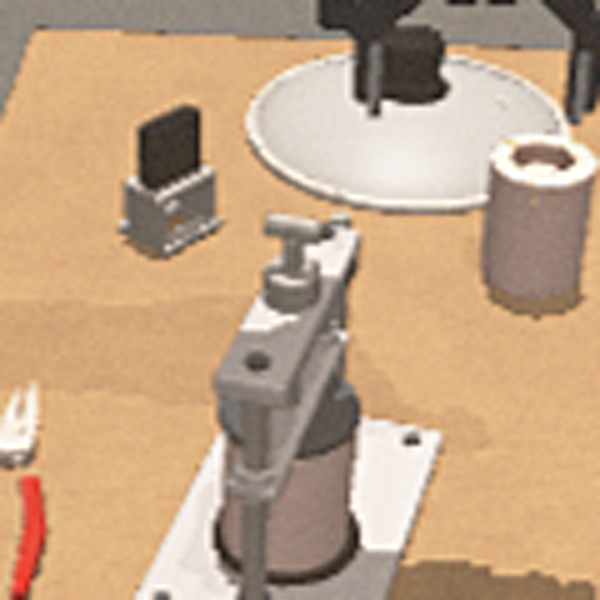

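The crops show the handle wing, long axis about 51° and centre about (0.453, 0.272). The clamp's x axis is at about -13°, with the rod near (0.545, -0.032). The clip is on the post, above and beyond the bridge's far end. Moving over the handle.

Emit:
move_arm(rows=[{"slide": [-1.7, 2.7, 0], "delta_rot": [0, 0, -3.9]}, {"slide": [-1.7, 2.7, 0], "delta_rot": [0, 0, -3.9]}, {"slide": [-1.7, 2.7, 0], "delta_rot": [0, 0, -3.9]}, {"slide": [-1.7, 2.7, 0], "delta_rot": [0, 0, -3.9]}, {"slide": [-1.7, 2.7, 0], "delta_rot": [0, 0, -3.9]}, {"slide": [-1.7, 2.7, 0], "delta_rot": [0, 0, -3.9]}, {"slide": [-1.7, 2.7, 0], "delta_rot": [0, 0, -3.9]}, {"slide": [-1.7, 2.7, 0], "delta_rot": [0, 0, -3.9]}, {"slide": [-1.7, 2.7, 0], "delta_rot": [0, 0, -3.9]}, {"slide": [-1.7, 2.7, 0], "delta_rot": [0, 0, -3.9]}, {"slide": [0, 0, 0], "delta_rot": [0, 0, 0]}, {"slide": [0, 0, 0], "delta_rot": [0, 0, 0]}], claw=0, force=80)

```text
t: 2.35
tcp_pos: [0.4537, 0.2719, 0.4049]
ee_rot: [-180.0, 0.0, -38.7]
wrist_force: [1.3, -0.1, 0.2]
grip_width: 0.997
```

```bash
cat >> h.py <<'E'
def rect(Q,l):
    if len(Q)>5: r=cv2.minAreaRect(Q[:,:2].astype(np.float32)*1000); print(l,len(Q),np.round(r[0],1),np.round(r[1],1),round(r[2],1),"zmax",Q[:,2].max().round(4), "mean",Q.mean(0).round(4))
E
python3 - <<'E'
from h import *
s=sense(); print(s["t"],s["tcp_pos"],s["ee_rot"],s["joints"].round(1))
for n in ["wrist","scene","side"]:
    c=read_camera(n); P,u,v=pts(c)
    cv2.imwrite(f"pics/{n}1.png",c["frame"])
    H=(abs(P[:,0]-.46)<.06)&(abs(P[:,1]-.28)<.06)
    rect(P[H&(P[:,2]>.078)&(P[:,2]<.09)],n+"wingtop"); rect(P[H&(P[:,2]>.03)&(P[:,2]<.046)],"plate")
    near=(abs(P[:,0]-.54)<.12)&(abs(P[:,1]+.02)<.13)
    R=near&(abs(P[:,0]-.55)<.04)&(abs(P[:,1]+.03)<.04)
    rect(P[R&(P[:,2]>.196)&(P[:,2]<.21)],"bar")
E
```

```text
2.35 [0.45373847 0.27194462 0.40489692] [-1.79966203e+02  2.05195566e-02 -3.87164422e+01] [-27.7  20.4  -8.2 100.4   3.3  59.4 -75.8]
wristwingtop 633 [451.2 274. ] [44.9 16.4] 50.9 zmax 0.0857 mean [0.4518 0.275  0.0835]
plate 633 [450.9 273.7] [52.  33.5] 50.4 zmax 0.0444 mean [0.4541 0.2774 0.0415]
scenewingtop 106 [453.  274.8] [44.3 16. ] 51.3 zmax 0.0871 mean [0.4534 0.2754 0.0833]
plate 144 [452.9 274.9] [52.2 33.7] 50.6 zmax 0.0458 mean [0.4577 0.2786 0.0407]
bar 38 [545.5 -30.4] [ 9.8 26.9] 73.7 zmax 0.2061 mean [ 0.5451 -0.0298  0.201 ]
sidewingtop 54 [453.8 271.1] [46.4 15.4] 51.6 zmax 0.088 mean [0.4522 0.2676 0.0832]
plate 91 [453.7 269.9] [54.2 35. ] 47.4 zmax 0.0457 mean [0.4535 0.261  0.0397]
bar 48 [544.5 -36. ] [ 7.6 27.9] 79.8 zmax 0.2048 mean [ 0.5455 -0.0365  0.2009]
```

View pics/wrist1.png

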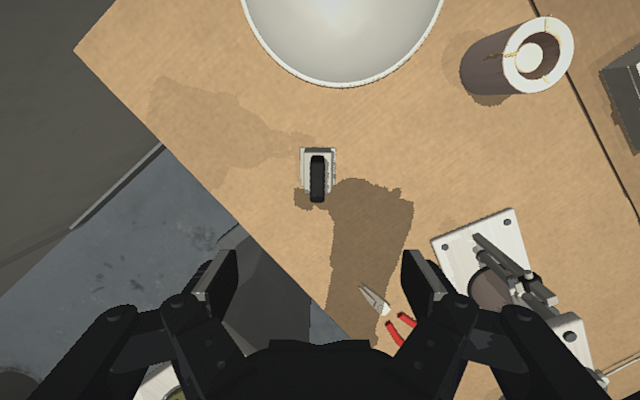

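The wrist view shows the wing at (317,178), aligned with the image vertical and so square to the jaws. The handle centre is about (0.452, 0.273) and its yaw about 50.8°. Descending and gripping.

Emit:
move_arm(rows=[{"slide": [-0.2, 0.1, -3], "delta_rot": [0, 0, -0.3]}, {"slide": [0, 0, -3], "delta_rot": [0, 0, 0]}, {"slide": [0, 0, -3], "delta_rot": [0, 0, 0]}, {"slide": [0, 0, -3], "delta_rot": [0, 0, 0]}, {"slide": [0, 0, -3], "delta_rot": [0, 0, 0]}, {"slide": [0, 0, -2], "delta_rot": [0, 0, 0]}, {"slide": [0, 0, -1.3], "delta_rot": [0, 0, 0]}, {"slide": [0, 0, 0], "delta_rot": [0, 0, 0]}, {"slide": [0, 0, 0], "delta_rot": [0, 0, 0]}])

```text
t: 3.25
tcp_pos: [0.4537, 0.2698, 0.2213]
ee_rot: [179.9, 0.0, -39.4]
wrist_force: [0.5, -0.2, -0.4]
grip_width: 1.0
```

Emit:
move_arm(rows=[{"slide": [0, 0, 0], "delta_rot": [0, 0, 0]}, {"slide": [0, 0, 0], "delta_rot": [0, 0, 0]}, {"slide": [0, 0, 0], "delta_rot": [0, 0, 0]}, {"slide": [0, 0, 0], "delta_rot": [0, 0, 0]}, {"slide": [0, 0, 0], "delta_rot": [0, 0, 0]}, {"slide": [0, 0, 0], "delta_rot": [0, 0, 0]}, {"slide": [0, 0, 0], "delta_rot": [0, 0, 0]}, {"slide": [0, 0, 0], "delta_rot": [0, 0, 0]}, {"slide": [0, 0, 0], "delta_rot": [0, 0, 0]}, {"slide": [0, 0, 0], "delta_rot": [0, 0, 0]}], claw=1, force=90)

```text
t: 4.08
tcp_pos: [0.4529, 0.271, 0.2218]
ee_rot: [180.0, 0.0, -39.3]
wrist_force: [-1.7, -0.5, 2.8]
grip_width: 0.172
```

Run:
```python
from h import *
s=sense(); print(s["t"],s["tcp_pos"],s["ee_rot"],s["joints"].round(1),s["wrist_force"],s["wrist_torque"],s["grip_width"])
for n in ["wrist","side","scene"]:
    c=read_camera(n); P,u,v=pts(c)
    cv2.imwrite(f"pics/{n}2.png",c["frame"])
    H=(abs(P[:,0]-.45)<.06)&(abs(P[:,1]-.27)<.06)
    rect(P[H&(P[:,2]>.03)&(P[:,2]<.046)],n+" plate")
```

```text
4.0833 [0.45293284 0.27101821 0.22177037] [ 1.79998707e+02  4.79834764e-03 -3.92973843e+01] [-29.3  33.4  -6.5 113.3   6.4  33.7 -79.3] [-1.69865048 -0.54926433  2.80288114] [-0.00419782  0.24936678  0.01560012] 0.1724495284591637
wrist plate 1618 [460.9 282. ] [27.6 34.1] 50.8 zmax 0.046 mean [0.465  0.2871 0.0405]
side plate 82 [453.3 269.4] [56.3 35.8] 51.1 zmax 0.0453 mean [0.4538 0.259  0.0403]
scene plate 89 [462.1 282.7] [27.7 33.6] 50.4 zmax 0.0455 mean [0.4655 0.2871 0.0403]
```

View pics/wrist2.png

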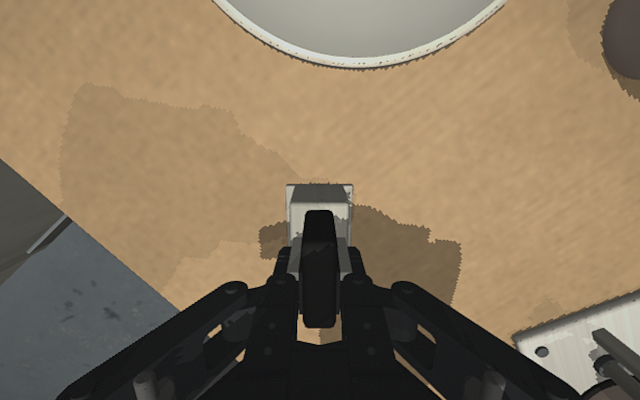

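The wing is gripped between the pads at (318,270). The handle is upright and sits about 1 mm off the grasp centre along its own x. Lifting, then carrying it over the rod while turning -64°.

Emit:
move_arm(rows=[{"slide": [0, 0, 2], "delta_rot": [0, 0, 0]}, {"slide": [0, 0, 3], "delta_rot": [0, 0, 0]}, {"slide": [0, 0, 3], "delta_rot": [0, 0, 0]}, {"slide": [0, 0, 3], "delta_rot": [0, 0, 0]}, {"slide": [0, 0, 3], "delta_rot": [0, 0, 0]}, {"slide": [0, 0, 3], "delta_rot": [0, 0, 0]}, {"slide": [0, 0, 3], "delta_rot": [0, 0, 0]}, {"slide": [0, 0, 2.5], "delta_rot": [0, 0, 0]}, {"slide": [0, 0, 1.5], "delta_rot": [0, 0, 0]}, {"slide": [0, 0, 0], "delta_rot": [0, 0, 0]}])

```text
t: 5.07
tcp_pos: [0.4534, 0.2711, 0.4648]
ee_rot: [-179.7, -0.1, -39.3]
wrist_force: [0.4, -0.2, -2.1]
grip_width: 0.176
```

Emit:
move_arm(rows=[{"slide": [0.76, -2.53, 0], "delta_rot": [0, 0, -5.33]}, {"slide": [0.76, -2.53, 0], "delta_rot": [0, 0, -5.33]}, {"slide": [0.76, -2.53, 0], "delta_rot": [0, 0, -5.33]}, {"slide": [0.76, -2.53, 0], "delta_rot": [0, 0, -5.33]}, {"slide": [0.76, -2.53, 0], "delta_rot": [0, 0, -5.33]}, {"slide": [0.76, -2.53, 0], "delta_rot": [0, 0, -5.33]}, {"slide": [0.76, -2.53, 0], "delta_rot": [0, 0, -5.33]}, {"slide": [0.76, -2.53, 0], "delta_rot": [0, 0, -5.33]}, {"slide": [0.76, -2.53, 0], "delta_rot": [0, 0, -5.33]}, {"slide": [0.76, -2.53, 0], "delta_rot": [0, 0, -5.33]}, {"slide": [0.76, -2.53, 0], "delta_rot": [0, 0, -5.33]}, {"slide": [0.76, -2.53, 0], "delta_rot": [0, 0, -5.33]}])

```text
t: 6.07
tcp_pos: [0.5442, -0.0339, 0.4598]
ee_rot: [179.9, -0.1, -103.5]
wrist_force: [0.2, 0.4, -2.2]
grip_width: 0.174
```

Emit:
move_arm(rows=[{"slide": [0, 0, 0], "delta_rot": [0, 0, 0]}, {"slide": [0, 0, 0], "delta_rot": [0, 0, 0]}, {"slide": [0, 0, 0], "delta_rot": [0, 0, 0]}])

```text
t: 6.32
tcp_pos: [0.544, -0.0321, 0.4602]
ee_rot: [179.9, -0.0, -103.2]
wrist_force: [-0.4, 1.0, -2.7]
grip_width: 0.173
```

Run:
```python
from h import *
s=sense(); print(s["t"],s["tcp_pos"],s["ee_rot"],s["joints"].round(1),s["wrist_force"],s["wrist_torque"],s["grip_width"])
zb=s["tcp_pos"][2]-.2218
for n in ["wrist","side","scene"]:
    c=read_camera(n); P,u,v=pts(c)
    cv2.imwrite(f"pics/{n}3.png",c["frame"])
    H=(abs(P[:,0]-.545)<.06)&(abs(P[:,1]+.032)<.06)
    rect(P[H&(P[:,2]>zb+.032)&(P[:,2]<zb+.046)],n+" plate")
    rect(P[H&(P[:,2]>zb-.004)&(P[:,2]<zb+.009)],n+" foot")
    rect(P[H&(P[:,2]>.195)&(P[:,2]<.21)],n+" bar")
    x,y=map(int,proj(c,[.545,-.03,.22]))
    if 0<x<640 and 0<y<400:
        a=c["frame"][max(0,y-50):y+50,max(0,x-60):x+60]; cv2.imwrite(f"pics/z3_{n}.png",cv2.resize(a,None,fx=6,fy=6,interpolation=cv2.INTER_CUBIC)[:600,:800])
```

```text
6.3167 [ 0.54403944 -0.03210266  0.4601813 ] [ 1.79859228e+02 -6.43414317e-03 -1.03202047e+02] [ -7.3  19.6  11.7  92.9  -4.2  68.1 -97.9] [-0.44335716  0.95292239 -2.70676898] [0.05893832 0.01491354 0.07415211] 0.17343935776861769
wrist plate 1554 [556.7 -34.5] [34.  27.5] 76.8 zmax 0.2843 mean [ 0.5627 -0.0359  0.2792]
wrist foot 680 [547.3 -32.2] [46.1 46.2] 76.9 zmax 0.2473 mean [ 0.5573 -0.0341  0.2439]
side plate 165 [545.  -34.6] [33.2 51.7] 76.7 zmax 0.2841 mean [ 0.5453 -0.0445  0.2792]
side foot 214 [545.7 -32.3] [49.5 51.7] 75.4 zmax 0.2474 mean [ 0.5431 -0.038   0.2444]
side bar 52 [544.7 -35.4] [ 8.7 27.9] 85.4 zmax 0.2052 mean [ 0.5451 -0.0362  0.2003]
scene plate 123 [545.5 -29. ] [34.8 52. ] 76.6 zmax 0.2843 mean [ 0.5493 -0.0203  0.2796]
scene foot 146 [547.2 -24.5] [36.5 50.8] 78.1 zmax 0.2473 mean [ 0.5468 -0.0202  0.2443]
scene bar 38 [545.2 -31.3] [10.3 26.8] 74.3 zmax 0.2063 mean [ 0.5451 -0.0301  0.2006]
```

View pics/z3_side.png

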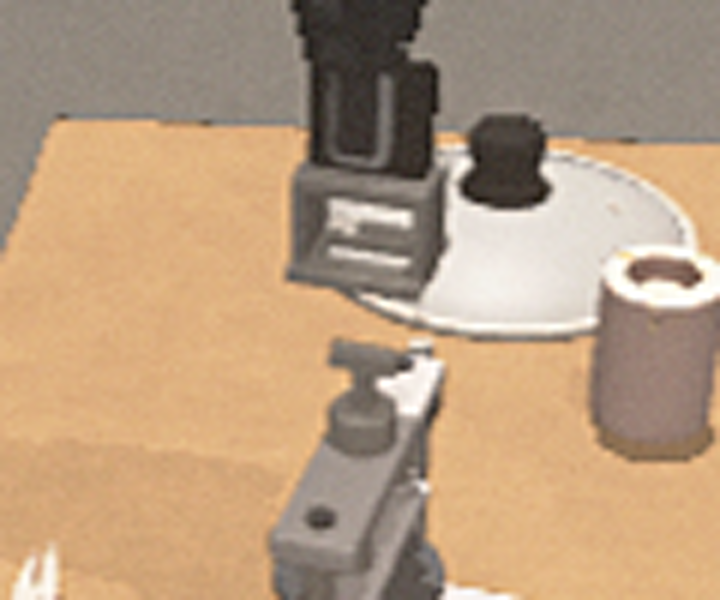

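View pics/z3_scene.png

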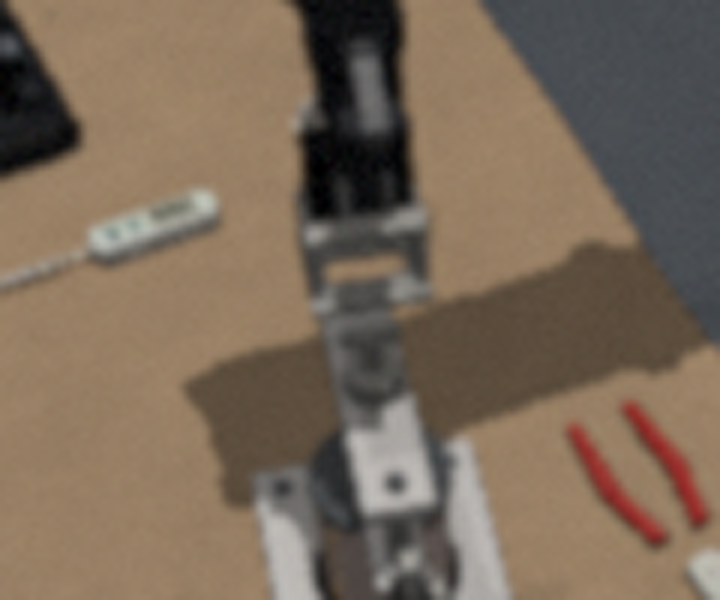

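View pics/wrist3.png

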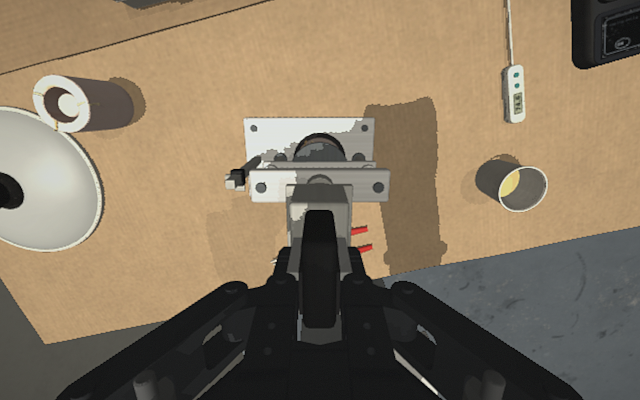

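In the side crop the stirrup hangs straight above the T-head at (370,360), with the slot parallel to the bar. Measured relative to the bar, the handle is about 1 mm too far toward +y. I'll correct that and descend, watching the force.

Emit:
move_arm(rows=[{"slide": [0, -0.1, -0.8], "delta_rot": [0, 0, 0]}, {"slide": [0, 0, -0.8], "delta_rot": [0, 0, 0]}, {"slide": [0, 0, -0.7], "delta_rot": [0, 0, 0]}, {"slide": [0, 0, -0.6], "delta_rot": [0, 0, 0]}, {"slide": [0, 0, -0.6], "delta_rot": [0, 0, 0]}, {"slide": [0, 0, -0.5], "delta_rot": [0, 0, 0]}, {"slide": [0, 0, 0], "delta_rot": [0, 0, 0]}, {"slide": [0, 0, 0], "delta_rot": [0, 0, 0]}])

```text
t: 7.13
tcp_pos: [0.5442, -0.0336, 0.4214]
ee_rot: [180.0, -0.0, -103.3]
wrist_force: [-0.5, -0.4, -2.1]
grip_width: 0.174
```

Run:
```python
from h import *
s=sense(); print(s["t"],s["tcp_pos"],s["ee_rot"],s["wrist_force"],s["wrist_torque"],s["grip_width"])
for n in ["side","scene"]:
    c=read_camera(n)
    x,y=map(int,proj(c,[.545,-.03,.2]))
    a=c["frame"][max(0,y-40):y+40,max(0,x-50):x+50]; cv2.imwrite(f"pics/z4_{n}.png",cv2.resize(a,None,fx=7,fy=7,interpolation=cv2.INTER_CUBIC)[:600,:800])
```

```text
7.1333 [ 0.54420128 -0.03364897  0.42140055] [ 1.79968442e+02 -6.39304949e-03 -1.03266742e+02] [-0.48639431 -0.36538463 -2.0989314 ] [ 0.04830335  0.02041514 -0.04809318] 0.173721284575547
```

View pics/z4_side.png

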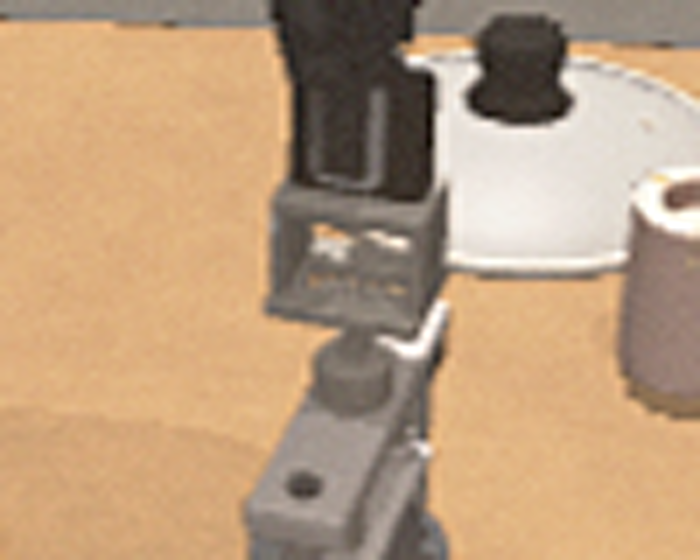

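View pics/z4_scene.png

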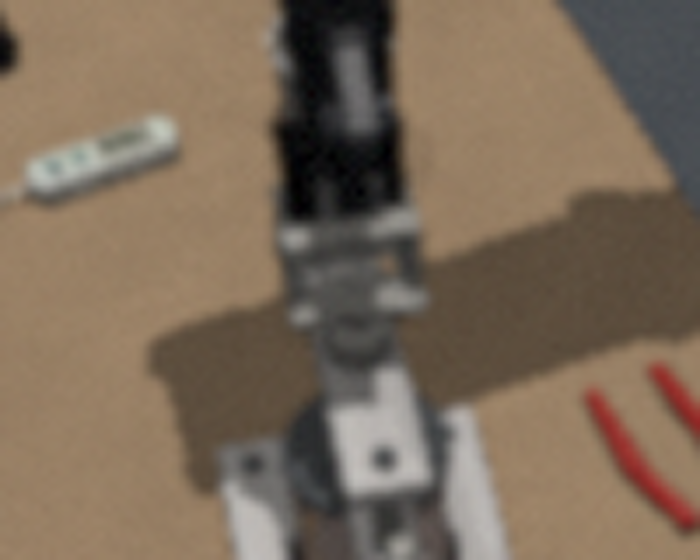

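The bar appears to be entering the slot, at (350,325) in the side crop, with no contact force. Continuing down.

Emit:
move_arm(rows=[{"slide": [0, 0, -0.4], "delta_rot": [0, 0, 0]}, {"slide": [0, 0, -0.4], "delta_rot": [0, 0, 0]}, {"slide": [0, 0, -0.4], "delta_rot": [0, 0, 0]}, {"slide": [0, 0, -0.4], "delta_rot": [0, 0, 0]}, {"slide": [0, 0, -0.4], "delta_rot": [0, 0, 0]}, {"slide": [0, 0, -0.2], "delta_rot": [0, 0, 0]}, {"slide": [0, 0, 0], "delta_rot": [0, 0, 0]}, {"slide": [0, 0, 0], "delta_rot": [0, 0, 0]}, {"slide": [0, 0, 0], "delta_rot": [0, 0, 0]}])

```text
t: 7.98
tcp_pos: [0.5443, -0.0337, 0.3998]
ee_rot: [-180.0, 0.0, -103.3]
wrist_force: [-1.1, -0.2, -1.0]
grip_width: 0.177
```

Run:
```python
from h import *
s=sense(); print(s["t"],s["tcp_pos"],s["ee_rot"],s["wrist_force"],s["wrist_torque"],s["grip_width"])
zb=s["tcp_pos"][2]-.2218
for n in ["side","scene"]:
    c=read_camera(n); P,u,v=pts(c)
    H=(abs(P[:,0]-.545)<.06)&(abs(P[:,1]+.032)<.06)
    rect(P[H&(P[:,2]>zb+.032)&(P[:,2]<zb+.046)],n+" plate")
    x,y=map(int,proj(c,[.545,-.03,.18]))
    a=c["frame"][max(0,y-40):y+40,max(0,x-50):x+50]; cv2.imwrite(f"pics/z5_{n}.png",cv2.resize(a,None,fx=7,fy=7,interpolation=cv2.INTER_CUBIC)[:600,:800])
```

```text
7.9833 [ 0.54428164 -0.03365259  0.39979883] [-1.79984162e+02  4.32417829e-03 -1.03265054e+02] [-1.07576203 -0.19472684 -0.97791296] [ 0.02739966 -0.02253323  0.04068683] 0.17693590407724627
side plate 158 [545.7 -36.4] [34.9 52.3] 77.8 zmax 0.2238 mean [ 0.5465 -0.0462  0.2188]
scene plate 110 [545.9 -31.8] [34.9 52. ] 77.1 zmax 0.224 mean [ 0.5503 -0.0229  0.219 ]
```

View pics/z5_side.png

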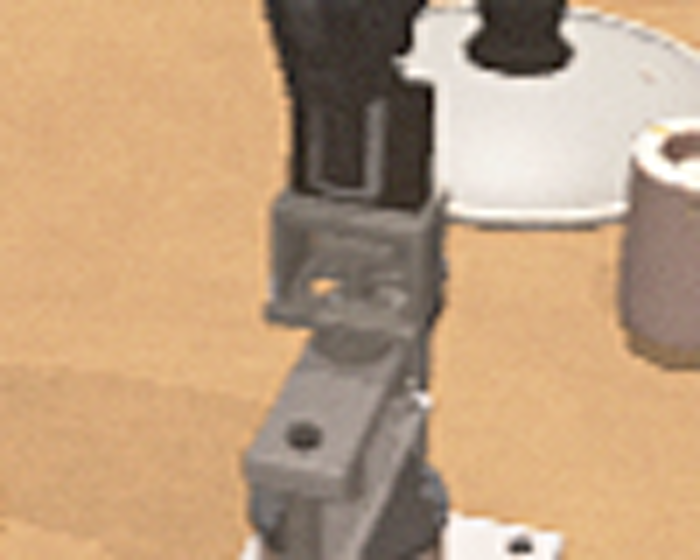

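The T-head is visible inside the stirrup at (350,255), with no contact. Turning +90°: the handle's 1 mm offset from the TCP brings it onto the rod axis during the turn, so no slide is needed.

Emit:
move_arm(rows=[{"slide": [0, 0, 0], "delta_rot": [0, 0, 6]}, {"slide": [0, 0, 0], "delta_rot": [0, 0, 6]}, {"slide": [0, 0, 0], "delta_rot": [0, 0, 6]}, {"slide": [0, 0, 0], "delta_rot": [0, 0, 6]}, {"slide": [0, 0, 0], "delta_rot": [0, 0, 6]}, {"slide": [0, 0, 0], "delta_rot": [0, 0, 6]}, {"slide": [0, 0, 0], "delta_rot": [0, 0, 6]}, {"slide": [0, 0, 0], "delta_rot": [0, 0, 6]}, {"slide": [0, 0, 0], "delta_rot": [0, 0, 6]}, {"slide": [0, 0, 0], "delta_rot": [0, 0, 6]}, {"slide": [0, 0, 0], "delta_rot": [0, 0, 6]}, {"slide": [0, 0, 0], "delta_rot": [0, 0, 6]}])

```text
t: 9.08
tcp_pos: [0.5442, -0.0337, 0.3999]
ee_rot: [-180.0, -0.0, -31.0]
wrist_force: [-0.3, 0.1, -2.3]
grip_width: 0.177
```

Emit:
move_arm(rows=[{"slide": [0, 0, 0], "delta_rot": [0, 0, 6]}, {"slide": [0, 0, 0], "delta_rot": [0, 0, 6]}, {"slide": [0, 0, 0], "delta_rot": [0, 0, 6]}, {"slide": [0, 0, 0], "delta_rot": [0, 0, 0]}, {"slide": [0, 0, 0], "delta_rot": [0, 0, 0]}, {"slide": [0, 0, 0], "delta_rot": [0, 0, 0]}])

```text
t: 9.58
tcp_pos: [0.5442, -0.0338, 0.3998]
ee_rot: [-180.0, -0.0, -13.5]
wrist_force: [0.4, -0.0, -2.1]
grip_width: 0.172
```

Run:
```python
from h import *
s=sense(); print(s["t"],s["tcp_pos"],s["ee_rot"],s["wrist_force"],s["wrist_torque"],s["grip_width"])
zb=s["tcp_pos"][2]-.2218
for n in ["wrist","side","scene"]:
    c=read_camera(n); P,u,v=pts(c)
    cv2.imwrite(f"pics/{n}6.png",c["frame"])
    H=(abs(P[:,0]-.545)<.06)&(abs(P[:,1]+.032)<.06)
    rect(P[H&(P[:,2]>zb+.032)&(P[:,2]<zb+.046)],n+" plate")
    x,y=map(int,proj(c,[.545,.02,.15]))
    a=c["frame"][max(0,y-50):y+50,max(0,x-65):x+65]; cv2.imwrite(f"pics/z6_{n}.png",cv2.resize(a,None,fx=6,fy=6,interpolation=cv2.INTER_CUBIC)[:600,:800])
```

```text
9.5833 [ 0.5441916  -0.0337782   0.39975534] [-1.79999550e+02 -7.92195092e-03 -1.34700070e+01] [ 0.40442154 -0.04295661 -2.05700307] [0.054486   0.03924512 0.02912496] 0.17158922107279423
wrist plate 1550 [546.6 -20.3] [27.9 34. ] 76.8 zmax 0.2238 mean [ 0.548  -0.0142  0.2189]
side plate 141 [544.  -36.7] [49.7 33.8] 77.2 zmax 0.2236 mean [ 0.5435 -0.0507  0.2181]
scene plate 97 [548.2 -19. ] [33.8 34.3] 67.3 zmax 0.2239 mean [ 0.5494 -0.0143  0.2183]
```

View pics/z6_side.png

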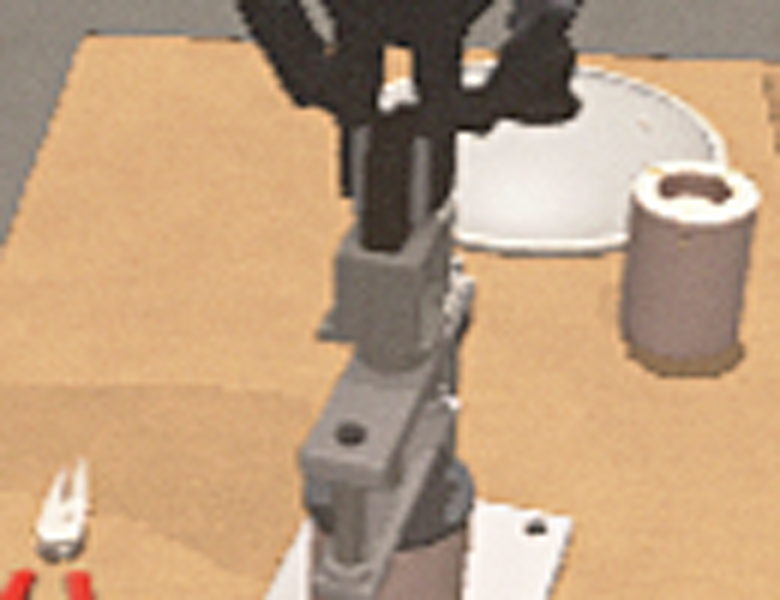

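View pics/wrist6.png

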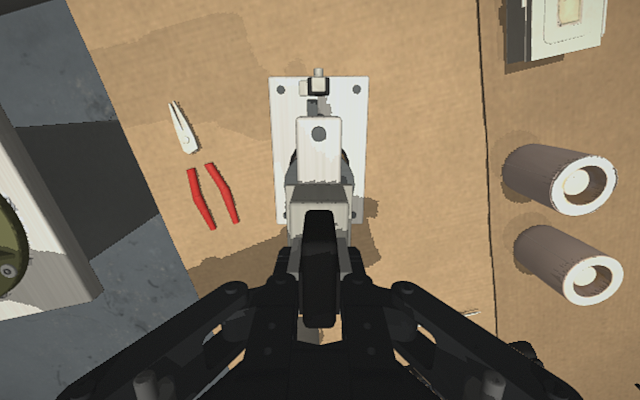

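View pics/z6_scene.png

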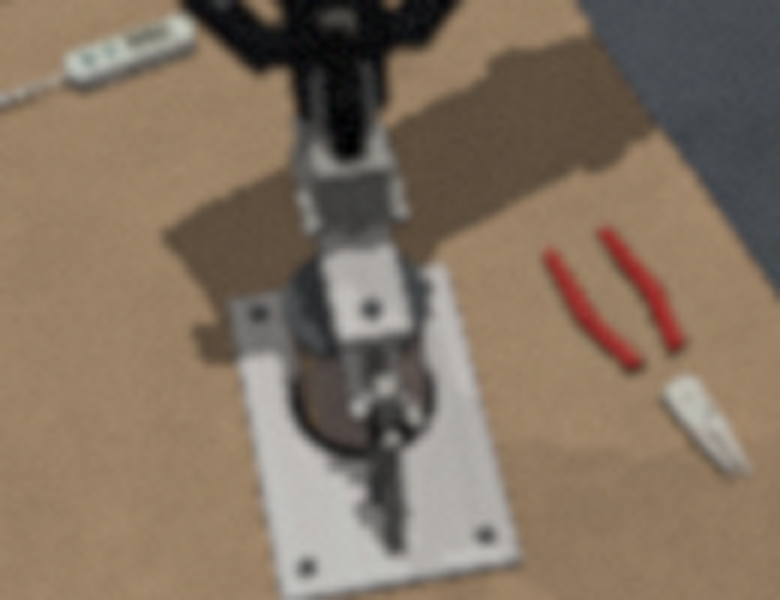

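The wing is now along the clamp's long axis, so the handle is locked, and contact is negligible. The wrist view has a clear look at the clip (318,87), its tongue (304,88) and the pointer (313,106). Measuring their heights.

Run:
```python
from h import *
c=read_camera("wrist"); 
a=c["frame"][55:130,270:365]; cv2.imwrite("pics/z7.png",cv2.resize(a,None,fx=8,fy=8,interpolation=cv2.INTER_CUBIC))
f=foc(c)
uu,vv=np.meshgrid(np.arange(640),np.arange(400)); z=c["z_map"]
X=(np.stack([(uu-c["cx"])/f*z,(vv-c["cy"])/f*z,z],-1)-c["t"])@c["R"]
o=np.array([.5448,-.0330]); a=np.radians(-13.2); ex=np.array([np.cos(a),np.sin(a)]); ey=np.array([-ex[1],ex[0]])
print("cols",list(range(296,334,2)))
for v in range(64,122,2):
    print(v," ".join(f"{X[v,u,2]*1000:4.0f}" for u in range(296,334,2)),"| y",round(float((X[v,318,:2]-o)@ey)*1000), "x@302",round(float((X[v,302,:2]-o)@ex)*1000))
```

```text
cols [296, 298, 300, 302, 304, 306, 308, 310, 312, 314, 316, 318, 320, 322, 324, 326, 328, 330, 332]
64   -2   -1   -1   -1   -0   -1   -1   -1   -1   -2   -2   -3   -1   -1   -2   -2   -2   -1   -1 | y 124 x@302 -21
66    0   -2   -1   -1   -1   -1   -1   -1   -2   -1   -3   -1   -1    0   -1   -1   -2    1   -1 | y 122 x@302 -21
68   -0   -1   -1   -2   -2   -2   -1   -2   -1   -3   -1  123   -0   -1   -2   -2   -2   -2   -1 | y 106 x@302 -21
70   -2   -0   -1   -1   -2   -1   -0   -1   -2  120  123  123  122  122    1   -1   -2    0   -0 | y 105 x@302 -21
72   -1   -0   -1   -1   -1   -1   -2   -1   -1  122  123  124  123  121   -1   -2   -1   -1   -1 | y 103 x@302 -21
74   -2   -1   -2   -1   -1   -0   -1   -2   -1  121  123  121  123  121   -1   -2    0   -0   -1 | y 102 x@302 -21
76   -1   -1   -2   -3    0   -0   -1   -3   -0  122  123  124  123  120   -1   -1   -1   -1   -1 | y 100 x@302 -21
78    9    9   10    8   10   11  125  124  149  150  150  151  150  149  150  126  125    9    9 | y 96 x@302 -21
80   10   11   10   10    8   10  126  124  151  150  150  149  150  150
[... 1651 characters left out ...]
02 -21
110   12   11   11    9    9    9   95   93   95   94   92   11   10   11    8   10   10    9   10 | y 72 x@302 -21
112   10    9    9   10   10   10   93   94   94   93   94    9    9   11   10   12   10    9    9 | y 69 x@302 -21
114    9   10   10    9   10   11   92   93   93   94   93   15   16   11   10   10    8   10   10 | y 67 x@302 -21
116   10   11    9   10   12   10   93   94   93   93   93   94   94   93   94   94   93   93    9 | y 68 x@302 -22
118  157  156  158  369  158  157  158  158  158  157  158  158  158  159  158  157  158  158  159 | y 69 x@302 0
120  158  158  158  158  158  159  159  160  158  158  158  159  157  160  159  158  159  158  158 | y 68 x@302 -13
```

View pics/z7.png

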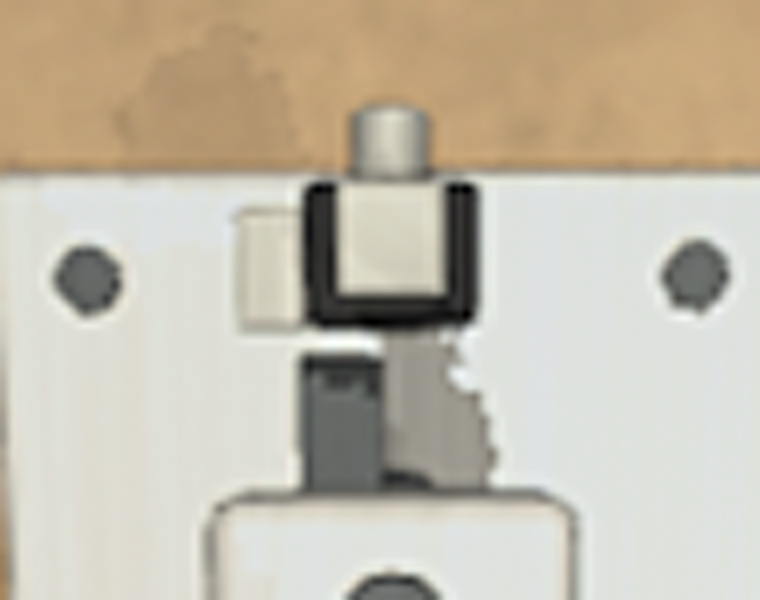

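The clip's top reads 125 mm, so its centre is about 119 mm. The tongue's top is about 120.6 mm and the pointer's about 93.3 mm, so the lift needed is about 27 mm after about 9 mm of slack. Raising 3.4 cm first, then measuring.

Emit:
move_arm(rows=[{"slide": [0, 0, 0.4], "delta_rot": [0, 0, 0]}, {"slide": [0, 0, 0.4], "delta_rot": [0, 0, 0]}, {"slide": [0, 0, 0.3], "delta_rot": [0, 0, 0]}, {"slide": [0, 0, 0.3], "delta_rot": [0, 0, 0]}, {"slide": [0, 0, 0.3], "delta_rot": [0, 0, 0]}, {"slide": [0, 0, 0.3], "delta_rot": [0, 0, 0]}, {"slide": [0, 0, 0.3], "delta_rot": [0, 0, 0]}, {"slide": [0, 0, 0.3], "delta_rot": [0, 0, 0]}, {"slide": [0, 0, 0.3], "delta_rot": [0, 0, 0]}, {"slide": [0, 0, 0.3], "delta_rot": [0, 0, 0]}, {"slide": [0, 0, 0.2], "delta_rot": [0, 0, 0]}, {"slide": [0, 0, 0], "delta_rot": [0, 0, 0]}])

```text
t: 10.78
tcp_pos: [0.5441, -0.0336, 0.4339]
ee_rot: [180.0, 0.0, -13.3]
wrist_force: [2.2, 0.6, -14.8]
grip_width: 0.183
```

Emit:
move_arm(rows=[{"slide": [0, 0, 0], "delta_rot": [0, 0, 0]}, {"slide": [0, 0, 0], "delta_rot": [0, 0, 0]}, {"slide": [0, 0, 0], "delta_rot": [0, 0, 0]}])

```text
t: 11.03
tcp_pos: [0.5441, -0.0336, 0.4334]
ee_rot: [-180.0, 0.0, -13.3]
wrist_force: [2.2, 0.8, -15.0]
grip_width: 0.175
```

```bash
cat > m.py <<'E'
from h import *
import sys
k=sys.argv[1]
s=sense(); print(s["t"],s["tcp_pos"],s["ee_rot"],s["wrist_force"],s["wrist_torque"],s["grip_width"])
c=read_camera("wrist"); cv2.imwrite(f"pics/w{k}.png",c["frame"])
f=foc(c)
uu,vv=np.meshgrid(np.arange(640),np.arange(400)); z=c["z_map"]
X=(np.stack([(uu-c["cx"])/f*z,(vv-c["cy"])/f*z,z],-1)-c["t"])@c["R"]
o=np.array([.5448,-.0330]); a=np.radians(-13.2); ex=np.array([np.cos(a),np.sin(a)]); ey=np.array([-ex[1],ex[0]])
cx=(X[...,:2]-o)@ex; cy=(X[...,:2]-o)@ey; Z=X[...,2]
def st(l,m): print(l,m.sum(), (np.median(Z[m])*1000).round(2) if m.any() else None, (np.ptp(Z[m])*1000).round(1) if m.any() else None)
st("posttop",(abs(cy-.092)<.006)&(Z>.14)&(Z<.155))
st("tongue",(cx<-.011)&(cx>-.019)&(abs(cy-.091)<.012)&(Z>.1)&(Z<.14))
st("pointer",(abs(cx+.004)<.008)&(cy>.069)&(cy<.0825)&(Z>.085)&(Z<.14))
st("cliptop",(abs(abs(cx)-.0085)<.006)&(cx>-.0095)&(abs(cy-.092)<.008)&(Z>.122)&(Z<.14))
p=[int(t) for t in proj(c,[o[0]+ey[0]*.085,o[1]+ey[1]*.085,.12])]
a=c["frame"][max(0,p[1]-37):p[1]+37,p[0]-47:p[0]+47]; cv2.imwrite(f"pics/wz{k}.png",cv2.resize(a,None,fx=8,fy=8,interpolation=cv2.INTER_CUBIC))
c=read_camera("side"); x,y=map(int,proj(c,[.545,.0,.17]))
a=c["frame"][max(0,y-50):y+50,max(0,x-65):x+65]; cv2.imwrite(f"pics/sz{k}.png",cv2.resize(a,None,fx=6,fy=6,interpolation=cv2.INTER_CUBIC))
E
python3 m.py 8
```

```text
11.0333 [ 0.54414111 -0.03358957  0.43344597] [-1.79999113e+02  2.74977389e-02 -1.32580620e+01] [  2.21097955   0.76426094 -15.02961802] [ 0.16161916 -0.66115415 -0.02307823] 0.17541734062572412
posttop 154 149.75 3.3
tongue 97 120.64 5.9
pointer 150 117.92 3.7
cliptop 131 124.98 16.9
```

View pics/wz8.png

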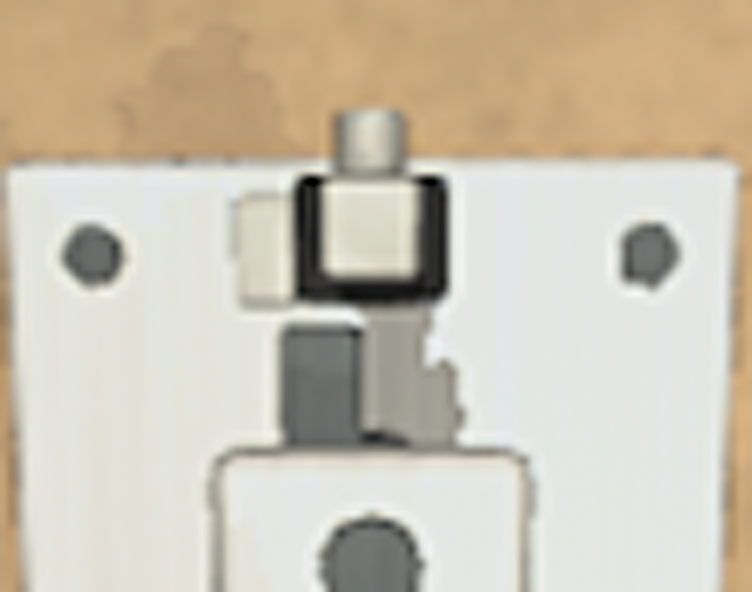

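View pics/sz8.png

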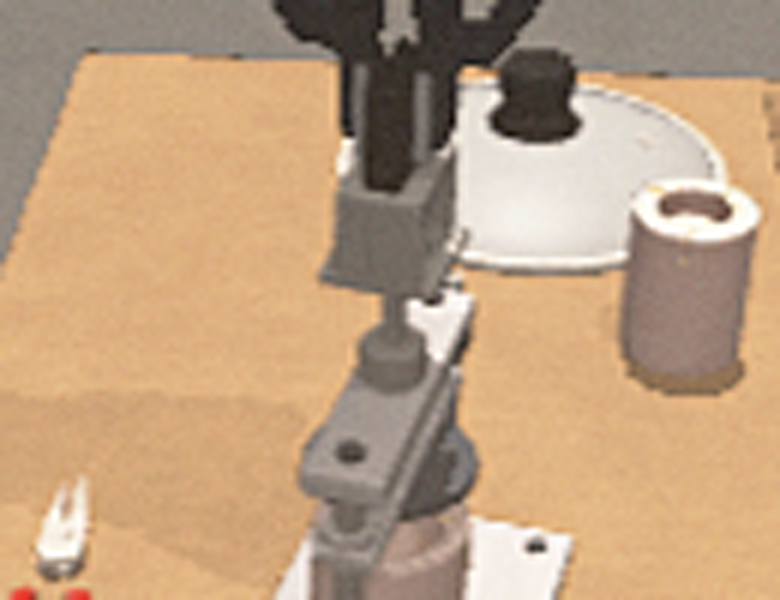

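The rod is lifting with a 15 N pull and the handle is upright under the head. The pointer centre is about 116.5 mm and the mark about 119.1 mm, so 2.7 mm to go.

Emit:
move_arm(rows=[{"slide": [0, 0, 0.1], "delta_rot": [0, 0, 0]}, {"slide": [0, 0, 0.1], "delta_rot": [0, 0, 0]}, {"slide": [0, 0, 0.07], "delta_rot": [0, 0, 0]}, {"slide": [0, 0, 0], "delta_rot": [0, 0, 0]}, {"slide": [0, 0, 0], "delta_rot": [0, 0, 0]}, {"slide": [0, 0, 0], "delta_rot": [0, 0, 0]}, {"slide": [0, 0, 0], "delta_rot": [0, 0, 0]}, {"slide": [0, 0, 0], "delta_rot": [0, 0, 0]}, {"slide": [0, 0, 0], "delta_rot": [0, 0, 0]}, {"slide": [0, 0, 0], "delta_rot": [0, 0, 0]}])

```text
t: 11.97
tcp_pos: [0.5441, -0.0336, 0.4363]
ee_rot: [180.0, 0.0, -13.3]
wrist_force: [0.1, 1.3, -15.5]
grip_width: 0.174
```

```bash
python3 m.py 9
python3 - <<'E'
from h import *
s=sense(); zb=s["tcp_pos"][2]-.2218
for n in ["wrist","side"]:
    c=read_camera(n); P,u,v=pts(c)
    H=(abs(P[:,0]-.545)<.06)&(abs(P[:,1]+.032)<.06)
    rect(P[H&(P[:,2]>zb+.032)&(P[:,2]<zb+.046)],n+" plate")
E
```

```text
11.9667 [ 0.54411481 -0.03359962  0.4363026 ] [ 1.79996755e+02  1.98805984e-02 -1.32580346e+01] [  0.05991366   1.25719739 -15.50879739] [ 0.21380265 -0.39270293 -0.0103824 ] 0.17442060840340234
posttop 148 149.73 11.3
tongue 104 120.56 3.8
pointer 150 120.88 3.6
cliptop 136 124.92 17.8
wrist plate 1562 [546.5 -20.1] [28.  34.1] 76.8 zmax 0.2605 mean [ 0.5478 -0.014   0.2554]
side plate 147 [544.8 -34.9] [54.5 33.7] 74.8 zmax 0.2602 mean [ 0.5446 -0.05    0.2547]
```

View pics/wz9.png

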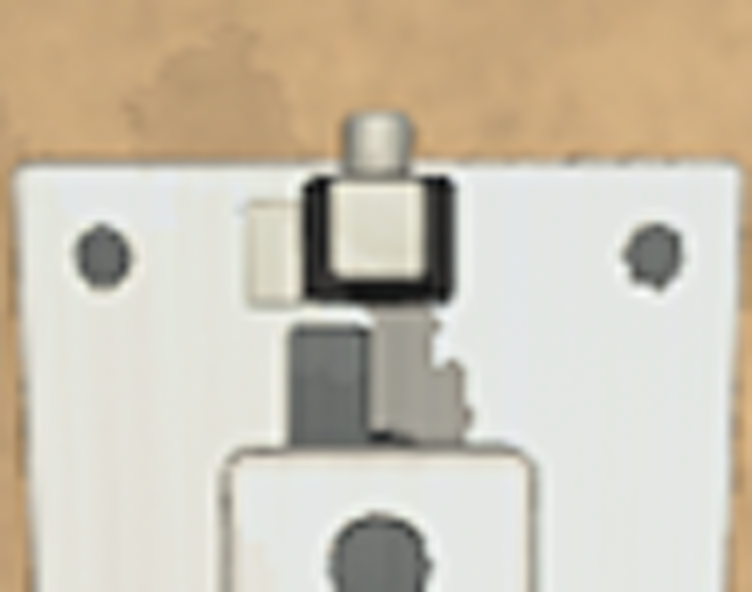

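The pointer's top (120.9 mm, centre 119.4 mm) is level with the tongue (top 120.6 mm) and the clip centre (118.9 mm), and it is holding steady. Handing in.

```bash
python3 -c "
from rig import *
print(job_done()); s=sense(); print(s['t'],s['tcp_pos'],s['wrist_force'],s['grip_width'])"
```

```text
the job is handed in; nothing more can be done
None
the job is handed in; nothing more can be done
```

The clamp is open: the pointer is held level with the mark, with the handle locked under the T-head and still gripped. I handed it in at about 12 s of the 48 s; no verdict was reported.

I picked up the handle, lowered it over the head with no contact force, turned it a quarter turn (+90°), then pulled straight up about 37 mm.

**Pointer and mark:** by depth, the pointer's centre is at 119.4 mm and the mark at about 119 mm, a gap of about 0.5 mm against the 4 mm allowed. The steel tongue's top (120.6 mm) and the pointer's top (120.9 mm) agree with that.

**Handle:** it is upright, within about 2 mm of the rod axis and roughly 90° across the bar. The fingers are stopped on the wing, and the vertical pull is 15.5 N.

**Disagreements:**
- The scene and side cameras differ by up to about 5 mm in y on the rod position, so I aligned the handle relative to the bar within each picture.
- The bar's angle from depth was noisy, so I used the clamp's base angle instead.

**Not checked:**
- I did not re-measure the bystanders. Nothing came near them, and no unexpected contact forces appeared.
- The check after hand-in was refused, so there is no reading from the final second.

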